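# Clamp the sandwich board for cutting

### The job

Slide the sandwich board along the table, on its feet, squarely into the mouth of the table clamp until its front edge butts against the stop, without ramming it. Then press the raised tail tab of the clamp's rocker gently down so that its other end tips up under the board, and stop as soon as the board's front edge is firmly pinched against the upper jaw: feel for it, and never force the tab with more than 25 N. Let go and leave the board clamped, and leave the pan, cup and jar alone.

Things in the scene. Friction and masses are not known exactly. Their poses are not given: they have to be found in the camera images.
- board: loose cutting board: white plastic slab 200 x 160 x 14 mm on four black rubber feet (slab underside 26 mm, top 40 mm above the table), about 0.55 kg. Origin: on the table under the slab's centre. x axis: its 200 mm length, pointing to the plain front edge (x = +100 mm) that goes into the clamp; a wooden grip rail stands across the other end; z up.
- rail (a point): middle of the top face of the board's wooden grip rail: 20 mm thick along the board's x, 110 mm long along its y, standing 30 mm above the slab (rail top 70 mm above the table), centred 83 mm behind the board's origin. Can be gripped from above across its thickness. Axes as the board's.
- front_edge (a point): middle of the board's front edge face (x = +100 mm of the board, 33 mm above the table). Axes as the board's.
- clamp: fixed aluminium table clamp, 92 mm wide, 74 mm high: two 30 mm wide cheeks with a steel rocker between them. Origin: on the table in the middle of the stop face (the cheeks' front faces, 16 to 46 mm either side of the middle). x axis: the way the board is pushed in, so the mouth opens to -x and the tail tab sticks out at +x; z up.
- stop (a point): middle of the clamp's stop face, 33 mm above the table, where the board's front edge must butt, the board's x axis along the clamp's x axis (axes as the clamp's). Sliding the board takes about 4 to 9 N; at the stop the force climbs steeply, and 10 to 20 N of push seats it; over 45 N is ramming.
- jaw: the clamp's upper jaw: aluminium bridge on the cheeks, overhanging the mouth by 34 mm, 58 to 74 mm above the table. A rubber-faced screw pad 22 mm across hangs from it 18 mm in front of the stop; its face is 4 to 8 mm above the board's top, set differently each time and not measured; its black knob above reaches 100 mm. Origin and axes as the clamp's.
- lever (a joint): angle (rad) of the clamp's steel rocker on its level pin (20 mm behind the stop, 31 mm above the table): 0 nose down, tail raised; grows to 0.5 at most as the tail is pressed and the nose tips up. The pin is stiff: the rocker stays where it is left. The tab takes 6 to 8 N to move, then force climbs steeply once the board is pinched; 13 to 20 N clamps well, over 25 N bends it.
- nose (a point): top of the rocker's round rubber nose, 24 mm wide, which tips up under the board: 44 mm in front of the pin (24 mm in front of the stop), 17 mm above the table at lever 0. It meets the board's underside at about 0.2 rad and pinches the board against the screw pad somewhere from 0.27 to 0.4 rad.
- tail_tab (a point): middle of the top of the rocker's tail tab, a bare steel plate 52 mm long (along the clamp's x) x 42 mm wide; at lever 0 it is 107 mm behind the stop and 65 mm above the table; pressed to 0.35 it is 113 mm behind the stop and 33 mm above the table, so its middle drifts about 6 mm outward on the way.
- pan: loose empty steel pan 170 x 110 x 50 mm, origin under its centre; leave it alone
- cup: loose white paper cup 72 mm across, 75 mm high, origin under its centre; leave it alone
- jar: loose amber glass jar with white lid, 60 mm across, 90 mm high, origin under its centre; leave it alone
Things that resemble listed ones, but are neither listed nor needed, are in the scene too. Leave any green or turquoise look-alike of the clamp alone.

How it is judged (in metres and radians):
On the way, in this order (a step that is already met when the one before it is completed fails the run):
1. the board's front edge is butted squarely against the stop, the rocker still down (x of front_edge in the frame of clamp above -0.004 m and angle between the x axis of board and the x axis of clamp, either way round below 0.05 rad and value of joint lever below 0.15 rad), for 0.2 s.
2. the rocker's nose is tipped up and pinches the board against the upper jaw (value of joint lever above 0.22 rad and contact force between board and jaw above 4 N), for 0.2 s.
At the end, for the whole second after the job is handed in: The board lies in the clamp's mouth with its front edge within 5 mm of the stop, within 35 mm of the middle and in line with the clamp within 0.09 rad; the rocker is tipped past 0.22 rad and, let go, still pinches the board against the upper jaw with more than 4 N; the board is at rest (all of step 2 and x of front_edge in the frame of clamp above -0.005 m and angle between the x axis of board and the x axis of clamp, either way round below 0.09 rad and y of front_edge in the frame of clamp between -0.035 and 0.035 m and linear speed of board below 0.01 m/s); the robot touches nothing.
It fails at once if the clamp or its rocker is forced: the robot presses it with more than 25 N (contact force between any of the fingers, the arm and clamp above 25 N).
It fails at once if the board is rammed into the clamp with more than 45 N, the rocker still down (contact force between board and clamp above 45 N and value of joint lever below 0.15 rad).
It fails at once if the board is lifted off the table instead of slid (height (world z) of board above 0.02 m).
It fails at once if the pan, the cup or the jar is moved by more than 20 mm (distance of any of pan, cup, jar from where it was at the start of the episode above 0.02 m).
It also fails if it takes over 48 s, if anything falls off the work surface, if the arm or the gripper's body presses on something with over 40 N, if the wrist force passes 120 N, or if a joint passes its speed limit or range.

### The arm

A 6-joint arm with a two-finger parallel gripper is mounted at the origin on the work surface. World frame = base frame: x ahead of the robot, y to its left, z up, the work surface at z = 0. Lengths are in m, angles in degrees, forces in N, time in s.
With the tool pointing down it reaches from about 0.35 to 0.875 m from the base axis. Payload 15.5 kg.
Tool frame: the origin (TCP) lies at the very end of the fingers, on their centre line; the grasp point (between the pads) lies env.grip_point_offset behind it (env.grip_point_offset is the distance from the TCP to the grasp point, in m); z points along the fingers, y is the line along which they close (so a half turn about z gives the same grasp; the last joint's range is limited). The gripper opens to 85 mm and grips with 20 to 120 N. Pads are 22 mm wide; open, the fingers measure 114 mm over their backs; the gripper's body (76 mm by 85 mm) begins 54 mm behind the grasp point. The pads swing forward as they close: fully open they stand 13 mm farther back than shut.
Start: joints at [-70.388, 28.281, 77.091, -0, 74.628, -5.472], TCP at [0.265, -0.566, 0.231] pointing down, gripper open.
Joint ranges: [-166.48, 166.48], [-47.26, 123.95], [12.59, 153.08], [-70.14, 250.14], [6.76, 159.57], [-176.63, 176.63]. Speed limits (degrees/s): [108.29, 108.29, 147.25, 172.46, 172.46, 172.46].

### API

Orientations are given as a 3x3 rotation matrix whose columns are the frame's x, y, z axes.
In Python, from station import env, grab_frame, sign_off, nets gives the robot as it stands.
- The arm moves only by the tool carry_out, never from a script. Its argument "steps" is a list of rows, each an object with "translation": the shift along the tool's x, y, z in m, a list of three; "yaw": the turn about the tool's z in degrees. A call has 1 to 12 rows; each row shifts and turns the commanded pose from where the row before left it, along the tool's axes as they then stand; what a row does not reach is not made up. A row lasts 1/8 s, in which the tool goes at most 62.5 mm and 10.7 degrees, less where a joint would pass 70% of its speed; a pose out of reach is approached as far as the arm can. A call is refused whole if a number of a shift passes 0.0625 or a number of a turn 10.7, either way. A call with a gripper value outside its range is refused whole. "grip" is the opening in per cent of the stroke, from 0 (shut) to 100 (fully open), set as the call begins (left out, the last holds). The fingers move at their own pace and stop on an object; "force" is the grip in N (left out, the last holds). Time passes only in rows, so rows that do not move let the fingers close. It gives the time, the measured TCP pose, the force, the opening and the grip force at its end, in the units of the state.
- env.state(): the state, without advancing time (a new reading comes with each control period).
- grab_frame(name): name is "side" or "top" or "wrist"; returns a dict with "pixels" (384x512x3 uint8, red, green, blue), "range_z" (384x512 float32, m along the optical axis (not along the pixel's ray), 0 where there is no reading), "camera_matrix" (3x3 intrinsics, pixels), "D" ([k1, k2, p1, p2, k3] as OpenCV has them; the pictures are not rectified), "extrinsics" (4x4, takes a point from camera to world coordinates). Camera axes: x right, y up, looking along -z (the intrinsics and any distortion apply to the point x, -y, -z); pixel columns grow to the right and rows downward; lengths in m; the calibration is good to about 2 mm. A picture is of the moment at which its call begins.
- sign_off(): hands the job in; it is judged then, once.
Trained networks look in the newest picture that a camera, given by its name, has taken for a name from the list of things; names that differ only in an ending like _2 or _b are one class to them, and where a whole thing is asked for, a point or a joint stands for the part that bears it (a point fixed in the world has none). Each returns a list of dicts, best first, with "confidence" (0 to 1); they miss things now and then, are a little off and sometimes report something else, mostly with a low value. They report only what shows in the picture. A call takes as long as a camera call. They do not tell look-alikes from the thing itself.
- nets.search_frame(target, camera): "xy" ([column, row] in pixels, amid what is visible of it).
The state is a dict: "t": time; "q": joint angles; "joint_vel": joint speeds; "tau": joint torques, N m; "tool_pos": TCP position; "orientation": TCP orientation; "wrist_force": force on the tool from outside, world axes, zero at the start; "ft_torque": the same for the moment, N m; "gripper_width": finger opening in m; "finger_force": force on a finger pad.
Only numpy, scipy, OpenCV 4.12 (cv2) and the standard library are available. Lean on these libraries where they do the work, as an engineer would, in place of code of your own. Each camera call takes 0.05 s, during which the arm holds its last target. There are 200 camera calls.

## Working session

There is one attempt and no reset: what is moved stays moved. The work goes in short steps, Python scripts to look and compute and a tool call to move; the robot and the scene stay as the last step left them, time stands still between calls to the robot, and variables do not carry over. Pictures are saved under pics/ and viewed, at most 10 in all, crops included, and the job is handed in when it is done.

Besides the shell and the picture viewer there is one more tool, called as a command line: name --argument value ..., lists and objects as JSON in quotes. carry_out: Moves the arm, as the interface text tells. Its arguments: {"type":"object","properties":{"steps":{"type":"array","items":{"type":"object","properties":{"translation":{"type":"array","items":{"type":"number"}},"yaw":{"type":"number"}}}},"grip":{"type":"number"},"force":{"type":"number"}},"required":["steps"]}

```bash
mkdir -p pics; cat > h.py <<'E'
import numpy as np,cv2
from station import env,grab_frame,sign_off,nets
def cloud(f):
    h,w=f["range_z"].shape
    u,v=np.meshgrid(np.arange(w),np.arange(h))
    p=np.stack([u,v],-1).reshape(-1,1,2).astype(np.float64)
    n=cv2.undistortPoints(p,np.array(f["camera_matrix"]),np.array(f["D"])).reshape(h,w,2)
    z=f["range_z"].astype(float)
    P=np.stack([n[...,0]*z,-n[...,1]*z,-z],-1)
    T=np.array(f["extrinsics"])
    W=P@T[:3,:3].T+T[:3,3]
    W[z==0]=np.nan
    return W
def save(f,n): cv2.imwrite(n,f["pixels"][...,::-1])
E
python3 - <<'E'
from h import *
s=env.state();print(s,env.grip_point_offset)
for c in ["top","side"]:
    f=grab_frame(c);save(f,f"pics/{c}0.png");W=cloud(f);np.save(f"{c}0.npy",W)
    for t in ["board","rail","clamp","tail_tab","jaw","pan","cup","jar"]:
        for d in nets.search_frame(t,c)[:4]:
            x,y=map(int,d["xy"]);print(c,t,x,y,round(d["confidence"],2),W[y,x].round(3))
a=cv2.imread("pics/top0.png");b=cv2.imread("pics/side0.png")
cv2.imwrite("pics/both.png",cv2.resize(np.vstack([a,b]),(400,600)))
E
```

```text
{'t': 0.0, 'q': array([-7.03863731e+01,  2.83146533e+01,  7.71279048e+01, -8.92062165e-04,
        7.46276296e+01, -5.47268613e+00]), 'joint_vel': array([ 0.04604947,  0.03519908,  0.06336478,  0.08321405, -0.06163918,
        0.04259072]), 'tau': array([ 8.11777663e-04, -8.82170534e+01, -3.83868277e+01, -7.38997574e-05,
        1.01521707e-02,  5.46671981e-05]), 'tool_pos': array([ 0.26485631, -0.56570614,  0.23069818]), 'orientation': array([[ 9.05668375e-01,  4.23986573e-01, -4.25346287e-04],
       [ 4.23986774e-01, -9.05667652e-01,  1.14888981e-03],
       [ 1.01891481e-04, -1.22085437e-03, -9.99999250e-01]]), 'wrist_force': array([ 0.39770418,  0.40654072, -0.23902356]), 'ft_torque': array([-0.01522211,  0.02772359,  0.02282478]), 'finger_force': 0.0, 'gripper_width': 0.08535358023316697} 0.0187
top board 282 240 0.66 [ 0.445 -0.023  0.034]
top rail 284 238 0.82 [ 0.451 -0.028  0.039]
top clamp 350 139 0.94 [ 0.738 -0.229  0.046]
top clamp 215 217 0.9 [0.518 0.168 0.078]
top clamp 376 252 0.8 [ 0.4   -0.308  0.003]
top clamp 275 145 0.71 [ 0.725 -0.008  0.04 ]
top tail_tab 356 
[... 540 characters left out ...]
 0.445 -0.03   0.041]
side clamp 338 134 0.92 [ 0.398 -0.312  0.038]
side clamp 249 129 0.91 [ 0.708 -0.231  0.051]
side clamp 228 170 0.84 [ 0.71  -0.019  0.03 ]
side clamp 173 207 0.69 [0.796 0.21  0.05 ]
side tail_tab 215 173 0.76 [0.731 0.037 0.058]
side tail_tab 256 232 0.74 [0.525 0.24  0.063]
side tail_tab 152 209 0.61 [0.847 0.244 0.06 ]
side tail_tab 334 140 0.43 [ 0.401 -0.238  0.063]
side jaw 177 193 0.84 [0.798 0.173 0.074]
side jaw 225 155 0.81 [ 0.727 -0.043  0.071]
side jaw 272 208 0.58 [0.506 0.151 0.076]
side jaw 251 120 0.56 [ 0.708 -0.255  0.075]
side cup 231 208 0.77 [0.643 0.132 0.017]
side jar 294 245 0.88 [0.412 0.259 0.069]
side jar 307 180 0.27 [ 0.446 -0.037  0.039]
```

```bash
python3 - <<'E'
import cv2
a=cv2.imread("pics/top0.png")
cv2.imwrite("pics/top_big.png",cv2.resize(a[90:330,100:420],(800,600),interpolation=cv2.INTER_CUBIC))
E
```

```text
(no output)
```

View pics/top_big.png

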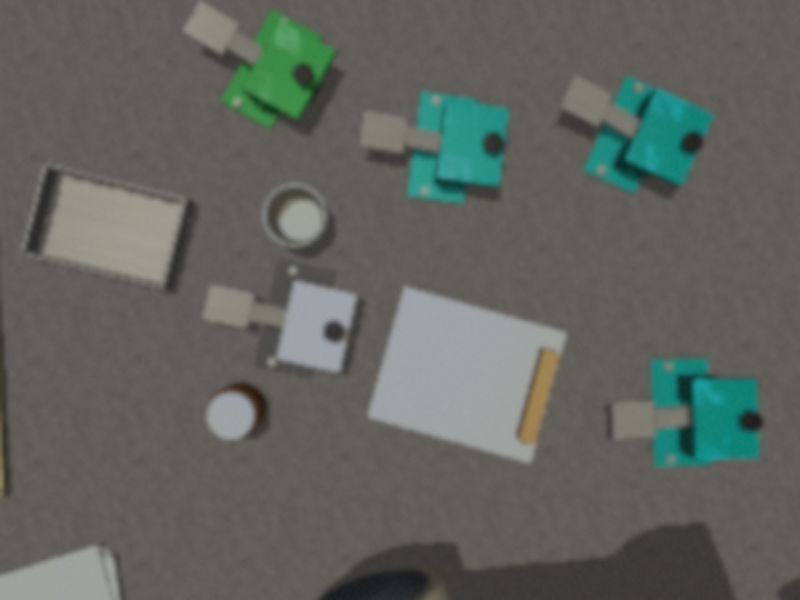

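View pics/side0.png

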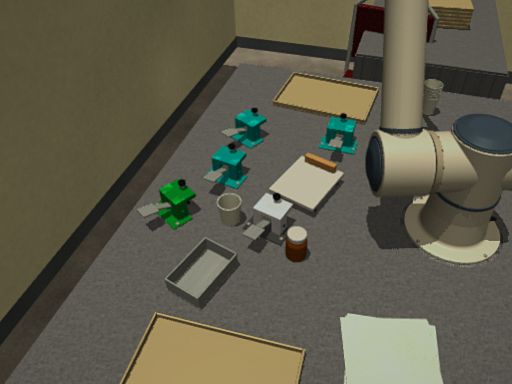

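The top picture shows five clamp-shaped things. The crop's scale is 2.5 with offset (100,90), and the pixels below are full-frame:
- Aluminium/white at (227,220)
- Turquoise at (285,147), (365,143) and (390,258)
- Green at (217,117)

The bare aluminium one at (227,220) fits the description, and this enlarged crop confirms it. The board is at (287,240) with its rail on the right at (315,248). The jar is at (193,255) and the cup at (218,176), either side of the clamp's tail tab.

```bash
cat >> h.py <<'E'
def rect(W,c,r,z0,z1):
    m=(np.hypot(W[...,0]-c[0],W[...,1]-c[1])<r)&(W[...,2]>z0)&(W[...,2]<z1)
    p=W[m][:,:2]
    R=cv2.minAreaRect((p*1000).astype(np.float32))
    return len(p),p.mean(0).round(4),np.round(cv2.boxPoints(R)),np.round(R[1]),round(R[2],1),W[m][:,2].mean().round(4)
E
python3 - <<'E'
from h import *
for c in ["top","side"]:
    W=np.load(f"{c}0.npy")
    for n,a in dict(board=((.445,-.02),.16,.03,.05),rail=((.43,-.11),.08,.06,.08),jaw=((.509,.14),.07,.066,.082),knob=((.509,.13),.06,.09,.11),tab=((.527,.235),.045,.05,.075),jar=((.412,.235),.06,.08,.1),cup=((.64,.14),.06,.06,.085)).items():
        try: print(c,n,*rect(W,*a))
        except Exception as e: print(c,n,'err')
E
```

```text
top board 3419 [ 0.4481 -0.027 ] [[ 339. -106.]
 [ 493. -153.]
 [ 551.   38.]
 [ 398.   85.]] [200. 160.] 72.9 0.0385
top rail 280 [ 0.4216 -0.1129] [[ 367. -107.]
 [ 470. -139.]
 [ 476. -120.]
 [ 373.  -88.]] [ 20. 108.] 72.8 0.068
top jaw 787 [0.5074 0.1393] [[453. 113.]
 [542.  91.]
 [561. 163.]
 [472. 185.]] [74. 92.] 75.8 0.0725
top knob 53 [0.5022 0.1175] [[492. 108.]
 [512. 108.]
 [512. 127.]
 [493. 128.]] [20. 20.] 87.9 0.0962
top tab 308 [0.5311 0.235 ] [[501. 202.]
 [542. 192.]
 [559. 261.]
 [518. 270.]] [71. 42.] 76.4 0.0602
top jar 287 [0.411  0.2335] [[386. 258.]
 [386. 208.]
 [436. 208.]
 [436. 258.]] [50. 50.] 0.2 0.0882
top cup 113 [0.6381 0.1657] [[586. 161.]
 [634. 112.]
 [683. 161.]
 [635. 210.]] [69. 69.] 44.8 0.0711
side board 2124 [ 0.4449 -0.0218] [[ 338. -107.]
 [ 493. -154.]
 [ 553.   41.]
 [ 397.   88.]] [204. 162.] 72.9 0.0385
side rail 175 [ 0.4216 -0.1109] [[ 367. -108.]
 [ 468. -142.]
 [ 477. -114.]
 [ 376.  -81.]] [ 29. 106.] 71.5 0.0671
side jaw 593 [0.5057 0.1426] [[451. 113.]
 [543.  89.]
 [563. 165.]
 [471. 189.]] [78. 95.] 75.2 0.0723
side knob 47 [0.5014 0.1194] [[489. 127.]
 [497. 101.]
 [516. 107.]
 [509. 133.]] [20. 27.] 16.4 0.0957
side tab 226 [0.5305 0.2383] [[500. 204.]
 [542. 193.]
 [560. 260.]
 [518. 271.]] [69. 44.] 75.1 0.0605
side jar 264 [0.4099 0.2377] [[380. 255.]
 [394. 203.]
 [441. 216.]
 [427. 268.]] [48. 54.] 15.0 0.0881
side cup 192 [0.6348 0.1596] [[584. 166.]
 [632. 111.]
 [685. 156.]
 [638. 211.]] [70. 72.] 40.6 0.0686
```

carry_out --steps '[{"translation": [0.0417, -0.043, 0]}, {"translation": [0.0417, -0.043, 0]}, {"translation": [0.0417, -0.043, 0]}, {"translation": [0.0417, -0.043, 0]}, {"translation": [0.0417, -0.043, 0]}, {"translation": [0.0417, -0.043, 0]}, {"translation": [0.0417, -0.043, 0]}, {"translation": [0.0417, -0.043, 0]}, {"translation": [0, 0, 0], "yaw": 10.5}, {"translation": [0, 0, 0], "yaw": 10.5}, {"translation": [0, 0, 0], "yaw": 10.5}, {"translation": [0, 0, 0], "yaw": 10.5}]' --grip 100

```text
invalid input
```

```bash
cat >> h.py <<'E'
def ang(): 
    R=np.array(env.state()["orientation"]);return np.degrees(np.arctan2(R[1,1],R[0,1]))
def to(goal,yang):
    s=env.state();R=np.array(s["orientation"]);p=np.array(s["tool_pos"])
    print("pos",p.round(4),"yang",ang().round(2),"tool shift",(R.T@(np.array(goal)-p)).round(4),"yaw(do last)",round(-((yang-ang()+180)%360-180),2),"F",np.round(s["wrist_force"],1),"t",round(s["t"],2))
E
python3 - <<'E'
from h import *
f=grab_frame("wrist");save(f,"pics/w1.png");W=cloud(f)
print(*rect(W,(.422,-.113),.08,.06,.08));print(*rect(W,(.509,.14),.07,.066,.082))
print(*rect(W,(.445,-.03),.16,.03,.05))
to((.421,-.1133,.13),-107.1)
E
```

```text
0 [nan nan] [[0. 0.]
 [0. 0.]
 [0. 0.]
 [0. 0.]] [0. 0.] 0.0 nan
0 [nan nan] [[0. 0.]
 [0. 0.]
 [0. 0.]
 [0. 0.]] [0. 0.] 0.0 nan
0 [nan nan] [[0. 0.]
 [0. 0.]
 [0. 0.]
 [0. 0.]] [0. 0.] 0.0 nan
pos [ 0.265  -0.5661  0.2313] yang -64.92 tool shift [ 0.3332 -0.3439  0.1013] yaw(do last) 42.18 F [-0.1 -0.1  0.1] t 0.95h.py:19: RuntimeWarning: Mean of empty slice.
  return len(p),p.mean(0).round(4),np.round(cv2.boxPoints(R)),np.round(R[1]),round(R[2],1),W[m][:,2].mean().round(4)
  ret = um.true_divide(
  ret = ret.dtype.type(ret / rcount)
```

carry_out --steps '[{"translation": [0.0417, -0.043, 0.0], "yaw": 0.0}, {"translation": [0.0417, -0.043, 0.0], "yaw": 0.0}, {"translation": [0.0417, -0.043, 0.0], "yaw": 0.0}, {"translation": [0.0417, -0.043, 0.0], "yaw": 0.0}, {"translation": [0.0417, -0.043, 0.0], "yaw": 0.0}, {"translation": [0.0417, -0.043, 0.0], "yaw": 0.0}, {"translation": [0.0417, -0.043, 0.0], "yaw": 0.0}, {"translation": [0.0417, -0.043, 0.0], "yaw": 0.0}, {"translation": [0.0, 0.0, 0.0], "yaw": 10.5}, {"translation": [0.0, 0.0, 0.0], "yaw": 10.5}, {"translation": [0.0, 0.0, 0.0], "yaw": 10.5}, {"translation": [0.0, 0.0, 0.0], "yaw": 10.5}]' --grip 100

```text
t: 2.45
tool_pos: [0.4213, -0.113, 0.2314]
orientation: [[0.955, -0.297, 0.0], [-0.297, -0.955, -0.0], [0.0, 0.0, -1.0]]
wrist_force: [0.7, -0.0, 0.6]
gripper_width: 0.0853
finger_force: 0.0
```

```bash
python3 - <<'E' 2>&1 | grep -v -i warn
from h import *
f=grab_frame("wrist");save(f,"pics/w1.png");W=cloud(f)
print(*rect(W,(.422,-.113),.08,.06,.08));print(*rect(W,(.509,.14),.07,.066,.082))
print(*rect(W,(.445,-.03),.16,.03,.05))
to((.421,-.1133,.044),-107.1)
E
```

```text
2103 [ 0.4282 -0.1156] [[ 369. -108.]
 [ 474. -140.]
 [ 480. -121.]
 [ 375.  -89.]] [ 20. 109.] 73.3 0.07
2054 [0.4948 0.1106] [[449. 117.]
 [531.  68.]
 [546.  93.]
 [464. 143.]] [29. 96.] 59.0 0.0732
24305 [ 0.4579 -0.0299] [[ 343. -108.]
 [ 496. -154.]
 [ 571.   91.]
 [ 417.  137.]] [256. 160.] 73.2 0.0404
pos [ 0.4213 -0.113   0.2314] yang -107.84 tool shift [-0.0003  0.0004  0.1874] yaw(do last) -0.74 F [-0.3  0.1  0.1] t 2.5
```

View pics/w1.png

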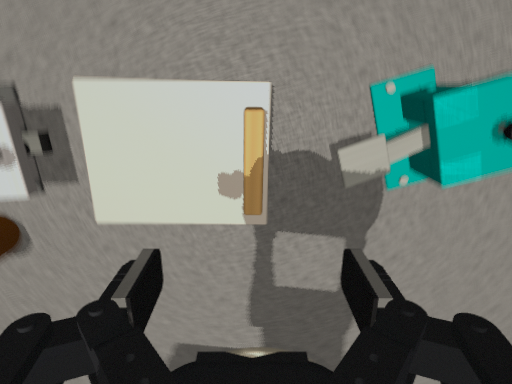

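The wrist picture shows the rail at (254,160), centred between the open fingers. The turquoise tab at (365,160) is well clear of them.

carry_out --steps '[{"translation": [0.002, 0.0, 0.05], "yaw": -0.7}, {"translation": [0.0, 0.0, 0.05], "yaw": 0.0}, {"translation": [0.0, 0.0, 0.04], "yaw": 0.0}, {"translation": [0.0, 0.0, 0.03], "yaw": 0.0}, {"translation": [0.0, 0.0, 0.016], "yaw": 0.0}, {"translation": [0.0, 0.0, 0.0], "yaw": 0.0}]'

```text
t: 3.25
tool_pos: [0.4227, -0.1135, 0.0446]
orientation: [[0.961, -0.277, -0.002], [-0.277, -0.961, 0.001], [-0.002, -0.0, -1.0]]
wrist_force: [0.4, 0.3, 0.7]
gripper_width: 0.0855
finger_force: 0.0
```

carry_out --steps '[{"translation": [0.0, 0.0, 0.0], "yaw": 0.0}, {"translation": [0.0, 0.0, 0.0], "yaw": 0.0}, {"translation": [0.0, 0.0, 0.0], "yaw": 0.0}, {"translation": [0.0, 0.0, 0.0], "yaw": 0.0}, {"translation": [0.0, 0.0, 0.0], "yaw": 0.0}, {"translation": [0.0, 0.0, 0.0], "yaw": 0.0}]' --grip 0 --force 40

```text
t: 4.0
tool_pos: [0.4235, -0.1137, 0.0458]
orientation: [[0.96, -0.28, 0.001], [-0.28, -0.96, -0.0], [0.001, -0.0, -1.0]]
wrist_force: [-0.9, 1.8, 11.8]
gripper_width: 0.0192
finger_force: 38.7
```

```bash
python3 - <<'E' 2>&1 | grep -v -i warn
from h import *
W=cloud(grab_frame("top"))
for n,a in dict(board=((.445,-.02),.16,.03,.05),jaw=((.509,.14),.07,.066,.082)).items(): print(n,*rect(W,*a))
to((.421,-.1133,.044),-107.1)
E
```

```text
board 2875 [ 0.4564 -0.0138] [[ 340. -104.]
 [ 493. -151.]
 [ 552.   39.]
 [ 399.   86.]] [199. 160.] 72.9 0.0385
jaw 785 [0.5074 0.1393] [[454. 113.]
 [543.  91.]
 [561. 163.]
 [471. 185.]] [74. 92.] 76.1 0.0726
pos [ 0.4235 -0.1137  0.0458] yang -106.24 tool shift [-0.0025  0.0003  0.0018] yaw(do last) 0.86 F [-1.2  1.8 11.4] t 4.05
```

carry_out --steps '[{"translation": [0.0, 0.0, -0.002], "yaw": -0.9}, {"translation": [0.0, 0.0, 0.0], "yaw": -0.9}, {"translation": [0.0, 0.0, 0.0], "yaw": -0.8}, {"translation": [0.0029, -0.007, 0.0], "yaw": 0.0}, {"translation": [0.0029, -0.007, 0.0], "yaw": 0.0}, {"translation": [0.0029, -0.007, 0.0], "yaw": 0.0}, {"translation": [0.0029, -0.007, 0.0], "yaw": 0.0}, {"translation": [0.0029, -0.007, 0.0], "yaw": 0.0}, {"translation": [0.0029, -0.007, 0.0], "yaw": 0.0}, {"translation": [0.0029, -0.007, 0.0], "yaw": 0.0}, {"translation": [0.0029, -0.006, 0.0], "yaw": 0.0}, {"translation": [0.0, 0.0, 0.0], "yaw": 0.0}]'

```text
t: 5.55
tool_pos: [0.459, -0.0654, 0.0473]
orientation: [[0.972, -0.235, 0.0], [-0.235, -0.972, -0.0], [0.0, -0.0, -1.0]]
wrist_force: [-0.5, 0.3, -5.0]
gripper_width: 0.0191
finger_force: 39.4
```

```bash
cat >> h.py <<'E'
def status(W=None):
    W=cloud(grab_frame("top")) if W is None else W
    s=env.state();g=np.array(s["tool_pos"])[:2]*1000
    m=(np.hypot(W[...,0]-.46,W[...,1]+.01)<.16)&(W[...,2]>.033)&(W[...,2]<.046)
    m=m.astype(np.uint8);n,l,st,_=cv2.connectedComponentsWithStats(m);k=1+np.argmax(st[1:,4])
    R=cv2.minAreaRect((W[l==k][:,:2]*1000).astype(np.float32));a=np.radians(R[2]);
    S=np.array([506.8,135]);c=np.radians(75.8);u=np.array([np.cos(c),np.sin(c)]);v=np.array([-u[1],u[0]])
    a=a if abs(a-c)<.5 else a+np.pi/2
    d=np.array([np.cos(a),np.sin(a)]);F=np.array(R[0])+d*R[1][0 if abs(R[1][0]-200)<20 else 1]/2
    print("rect",np.round(R[0]),np.round(R[1]),"board ang",np.degrees(a).round(2),"front in clamp",((F-S)@u).round(1),((F-S)@v).round(1),"grip in clamp",((g-S)@u).round(1),((g-S)@v).round(1),"yang",ang().round(2),"pos",g.round(1),s["tool_pos"][2].round(4),"F",np.round(s["wrist_force"],1),"w",s["gripper_width"].round(4),"t",s["t"])
E
python3 -c "
from h import *
status()"
```

```text
Traceback (most recent call last):
  File "h.py", line 34, in status
    print("rect",np.round(R[0]),np.round(R[1]),"board ang",np.degrees(a).round(2),"front in clamp",((F-S)@u).round(1),((F-S)@v).round(1),"grip in clamp",((g-S)@u).round(1),((g-S)@v).round(1),"yang",ang().round(2),"pos",g.round(1),s["tool_pos"][2].round(4),"F",np.round(s["wrist_force"],1),"w",s["gripper_width"].round(4),"t",s["t"])
                                                                                                                                                                                                                                                                                                     ^^^^^^^^^^^^^^^^^^^^^^^^
AttributeError: 'float' object has no attribute 'round'
```

```bash
sed -i 's/s\["gripper_width"\].round(4)/round(s["gripper_width"],4)/' h.py; python3 -c "
from h import *
status()"
```

```text
rect [477.  16.] [199. 160.] board ang 76.01 front in clamp -22.6 0.1 grip in clamp -206.4 -2.5 yang -103.6 pos [458.6 -65.7] 0.0473 F [-0.3 -0.7 -5.2] w 0.0192 t 5.65
```

carry_out --steps '[{"translation": [0.0, 0.0, 0.0007], "yaw": 0.0}, {"translation": [0.0, -0.004, 0.0], "yaw": 0.0}, {"translation": [0.0, -0.004, 0.0], "yaw": 0.0}, {"translation": [0.0, -0.004, 0.0], "yaw": 0.0}, {"translation": [0.0, -0.003, 0.0], "yaw": 0.0}, {"translation": [0.0, -0.002, 0.0], "yaw": 0.0}, {"translation": [0.0, -0.001, 0.0], "yaw": 0.0}, {"translation": [0.0, -0.001, 0.0], "yaw": 0.0}]'

```text
t: 6.65
tool_pos: [0.4632, -0.0472, 0.0466]
orientation: [[0.972, -0.235, 0.0], [-0.235, -0.972, -0.0], [0.0, 0.0, -1.0]]
wrist_force: [-0.6, 0.2, -4.8]
gripper_width: 0.0195
finger_force: 39.3
```

carry_out --steps '[{"translation": [0.0, -0.0007, 0.0], "yaw": 0.0}, {"translation": [0.0, -0.0007, 0.0], "yaw": 0.0}]'

```text
t: 6.9
tool_pos: [0.4635, -0.0458, 0.0466]
orientation: [[0.972, -0.235, -0.0], [-0.235, -0.972, 0.0], [-0.0, -0.0, -1.0]]
wrist_force: [-0.7, 0.7, -4.2]
gripper_width: 0.019
finger_force: 39.3
```

carry_out --steps '[{"translation": [0.0, -0.0007, 0.0], "yaw": 0.0}, {"translation": [0.0, -0.0007, 0.0], "yaw": 0.0}]'

```text
t: 7.15
tool_pos: [0.4638, -0.0444, 0.0466]
orientation: [[0.972, -0.235, -0.0], [-0.235, -0.972, 0.0], [-0.0, -0.0, -1.0]]
wrist_force: [-0.9, 0.2, -4.5]
gripper_width: 0.0191
finger_force: 39.3
```

carry_out --steps '[{"translation": [0.0, 0.0, 0.0004], "yaw": 0.0}, {"translation": [0.0, 0.0, 0.0004], "yaw": 0.0}, {"translation": [0.0, 0.0, 0.0], "yaw": 0.0}]'

```text
t: 7.52
tool_pos: [0.4638, -0.0445, 0.0459]
orientation: [[0.972, -0.235, 0.0], [-0.235, -0.972, -0.0], [0.0, -0.0, -1.0]]
wrist_force: [-0.3, -1.5, 0.4]
gripper_width: 0.0191
finger_force: 39.9
```

carry_out --steps '[{"translation": [0.0, -0.0005, 0.0004], "yaw": 0.0}, {"translation": [0.0, -0.0005, 0.0], "yaw": 0.0}]'

```text
t: 7.78
tool_pos: [0.4642, -0.044, 0.0458]
orientation: [[0.972, -0.235, 0.001], [-0.235, -0.972, -0.001], [0.001, 0.001, -1.0]]
wrist_force: [-2.4, -6.0, 9.7]
gripper_width: 0.0192
finger_force: 41.3
```

```bash
python3 -c "
from h import *
status()"
```

```text
rect [482.  38.] [199. 160.] board ang 75.96 front in clamp -0.9 0.1 grip in clamp -183.9 -2.6 yang -103.61 pos [464.2 -43.9] 0.0458 F [-3.7 -6.9 11.7] w 0.0193 t 7.825
```

carry_out --steps '[{"translation": [0.0, -0.0005, -0.0005], "yaw": 0.0}, {"translation": [0.0, -0.0005, 0.0], "yaw": 0.0}]'

```text
t: 8.07
tool_pos: [0.4646, -0.0435, 0.046]
orientation: [[0.972, -0.235, 0.001], [-0.235, -0.972, -0.001], [0.001, 0.001, -1.0]]
wrist_force: [-4.1, -20.7, -1.0]
gripper_width: 0.0197
finger_force: 40.2
```

carry_out --steps '[{"translation": [0.0, -0.0005, 0.0], "yaw": 0.0}, {"translation": [0.0, -0.0005, 0.0], "yaw": 0.0}]'

```text
t: 8.32
tool_pos: [0.4646, -0.0434, 0.046]
orientation: [[0.972, -0.234, 0.0], [-0.234, -0.972, -0.003], [0.001, 0.002, -1.0]]
wrist_force: [-6.7, -36.1, 1.6]
gripper_width: 0.0192
finger_force: 40.9
```

carry_out --steps '[{"translation": [0.0, 0.0007, 0.0], "yaw": 0.0}, {"translation": [0.0, 0.0, 0.0], "yaw": 0.0}, {"translation": [0.0, 0.0, 0.0], "yaw": 0.0}, {"translation": [0.0, 0.0, 0.0], "yaw": 0.0}]'

```text
t: 8.82
tool_pos: [0.4646, -0.0435, 0.046]
orientation: [[0.972, -0.235, 0.001], [-0.235, -0.972, -0.002], [0.001, 0.001, -1.0]]
wrist_force: [-3.7, -19.8, 0.6]
gripper_width: 0.0192
finger_force: 40.6
```

```bash
python3 -c "
from h import *
status()"
```

```text
rect [483.  38.] [199. 160.] board ang 76.07 front in clamp -0.1 0.1 grip in clamp -183.4 -2.9 yang -103.59 pos [464.6 -43.5] 0.046 F [ -4.2 -19.6   0.2] w 0.0193 t 8.875
```

carry_out --steps '[{"translation": [0.0, 0.0008, 0.0], "yaw": 0.0}, {"translation": [0.0, 0.0, 0.0], "yaw": 0.0}]'

```text
t: 9.12
tool_pos: [0.4645, -0.0436, 0.0459]
orientation: [[0.972, -0.235, 0.001], [-0.235, -0.972, -0.001], [0.001, 0.001, -1.0]]
wrist_force: [-1.3, -9.3, -2.3]
gripper_width: 0.019
finger_force: 40.6
```

carry_out --steps '[{"translation": [0.0, 0.0, 0.0], "yaw": 0.0}, {"translation": [0.0, 0.0, 0.0], "yaw": 0.0}, {"translation": [0.0, 0.0, 0.0], "yaw": 0.0}, {"translation": [0.0, 0.0, 0.0], "yaw": 0.0}, {"translation": [0.0, 0.0, -0.015], "yaw": 0.0}, {"translation": [0.0, 0.0, -0.03], "yaw": 0.0}, {"translation": [0.0, 0.0, -0.05], "yaw": 0.0}, {"translation": [0.0, 0.0, -0.05], "yaw": 0.0}]' --grip 100

```text
t: 10.12
tool_pos: [0.4638, -0.0429, 0.1923]
orientation: [[0.972, -0.235, -0.001], [-0.235, -0.972, 0.0], [-0.001, 0.0, -1.0]]
wrist_force: [1.2, 0.4, -0.2]
gripper_width: 0.0855
finger_force: 0.0
```

```bash
python3 -c "
from h import *
status();to((.5335,.2407,.19),-104)"
```

```text
rect [483.  38.] [200. 160.] board ang 76.02 front in clamp 0.1 0.1 grip in clamp -182.9 -4.4 yang -103.6 pos [466.2 -43.4] 0.1979 F [4.  0.  9.2] w 0.0859 t 10.175
pos [ 0.4662 -0.0434  0.1979] yang -103.6 tool shift [-0.0015 -0.2919  0.0079] yaw(do last) 0.4 F [4.  0.  9.2] t 10.18
```

carry_out --steps '[{"translation": [0.0, -0.03, 0.0], "yaw": 0.0}, {"translation": [0.0, -0.05, 0.0], "yaw": 0.0}, {"translation": [0.0, -0.05, 0.0], "yaw": 0.0}, {"translation": [0.0, -0.05, 0.0], "yaw": 0.0}, {"translation": [0.0, -0.05, 0.0], "yaw": 0.0}, {"translation": [0.0, -0.04, 0.0], "yaw": 0.0}, {"translation": [0.0, -0.022, 0.0], "yaw": 0.0}, {"translation": [0.0, 0.0, 0.0], "yaw": 0.0}, {"translation": [0.0, 0.0, 0.0], "yaw": 0.0}]' --grip 0

```text
t: 11.3
tool_pos: [0.5326, 0.2397, 0.1908]
orientation: [[0.972, -0.236, -0.001], [-0.236, -0.972, -0.0], [-0.0, 0.001, -1.0]]
wrist_force: [0.9, -0.2, 0.5]
gripper_width: -0.0001
finger_force: 0.0
```

```bash
python3 - <<'E' 2>&1 | grep -v -i warn
from h import *
f=grab_frame("wrist");save(f,"pics/w2.png");W=cloud(f)
print("wrist tab",*rect(W,(.534,.241),.06,.045,.08))
f=grab_frame("side");print("side tab",*rect(cloud(f),(.534,.241),.045,.05,.075))
to((.5335,.2407,.08),-104)
E
```

```text
wrist tab 3306 [0.5339 0.2301] [[501. 188.]
 [542. 177.]
 [562. 259.]
 [521. 270.]] [84. 42.] 76.2 0.0603
side tab 225 [0.5306 0.2386] [[501. 205.]
 [544. 195.]
 [560. 260.]
 [517. 271.]] [68. 44.] 76.3 0.0607
pos [0.5327 0.2396 0.1909] yang -103.68 tool shift [ 0.0005 -0.0013  0.1109] yaw(do last) 0.32 F [-0.  -0.5 -0.2] t 11.4
```

View pics/w2.png

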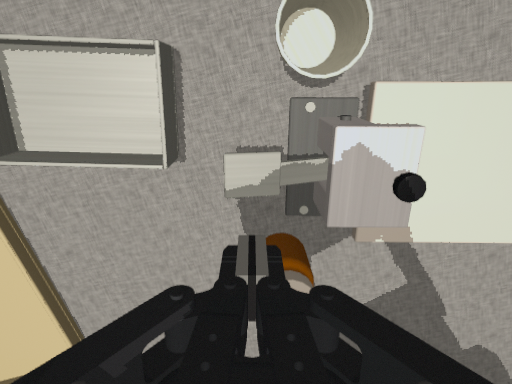

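The wrist picture shows the tail tab at (252,174), directly ahead of the shut fingers. The jar and cup stand clear of it, and the board sits in the mouth.

carry_out --steps '[{"translation": [0.002, 0.0, 0.04], "yaw": 0.0}, {"translation": [0.0, 0.0, 0.04], "yaw": 0.0}, {"translation": [0.0, 0.0, 0.025], "yaw": 0.0}, {"translation": [0.0, 0.0, 0.012], "yaw": 0.0}, {"translation": [0.0, 0.0, 0.003], "yaw": 0.0}, {"translation": [0.0, 0.0, 0.002], "yaw": 0.0}]'

```text
t: 12.15
tool_pos: [0.5354, 0.2403, 0.0697]
orientation: [[0.972, -0.236, 0.001], [-0.236, -0.972, 0.0], [0.001, -0.001, -1.0]]
wrist_force: [-0.6, -0.1, -0.3]
gripper_width: 0.0001
finger_force: 0.0
```

carry_out --steps '[{"translation": [0.0, 0.0, 0.0015], "yaw": 0.0}, {"translation": [0.0, 0.0, 0.0015], "yaw": 0.0}, {"translation": [0.0, 0.0, 0.0015], "yaw": 0.0}]'

```text
t: 12.52
tool_pos: [0.535, 0.2404, 0.0645]
orientation: [[0.972, -0.235, 0.0], [-0.235, -0.972, 0.0], [0.0, -0.0, -1.0]]
wrist_force: [0.3, -0.5, 0.2]
gripper_width: -0.0002
finger_force: 0.0
```

carry_out --steps '[{"translation": [0.0, 0.0, 0.0015], "yaw": 0.0}, {"translation": [0.0, 0.0, 0.0015], "yaw": 0.0}, {"translation": [0.0, 0.0, 0.0015], "yaw": 0.0}]'

```text
t: 12.9
tool_pos: [0.5353, 0.2407, 0.0603]
orientation: [[0.972, -0.235, 0.001], [-0.235, -0.972, 0.001], [0.001, -0.001, -1.0]]
wrist_force: [-0.6, 3.2, 6.4]
gripper_width: 0.0002
finger_force: 2.9
```

carry_out --steps '[{"translation": [0.0, -0.0003, 0.0015], "yaw": 0.0}, {"translation": [0.0, -0.0003, 0.0015], "yaw": 0.0}, {"translation": [0.0, -0.0003, 0.0015], "yaw": 0.0}, {"translation": [0.0, -0.0003, 0.0015], "yaw": 0.0}, {"translation": [0.0, -0.0003, 0.0015], "yaw": 0.0}, {"translation": [0.0, -0.0003, 0.0015], "yaw": 0.0}]'

```text
t: 13.65
tool_pos: [0.5359, 0.2426, 0.0513]
orientation: [[0.972, -0.235, 0.002], [-0.235, -0.972, 0.001], [0.001, -0.001, -1.0]]
wrist_force: [0.4, 3.5, 6.2]
gripper_width: 0.0001
finger_force: 2.9
```

carry_out --steps '[{"translation": [0.0, -0.0003, 0.0012], "yaw": 0.0}, {"translation": [0.0, -0.0003, 0.0012], "yaw": 0.0}, {"translation": [0.0, -0.0003, 0.0012], "yaw": 0.0}]'

```text
t: 14.02
tool_pos: [0.5361, 0.2434, 0.0477]
orientation: [[0.972, -0.235, 0.001], [-0.235, -0.972, 0.001], [0.001, -0.001, -1.0]]
wrist_force: [0.5, 1.9, 5.3]
gripper_width: -0.0003
finger_force: 2.8
```

carry_out --steps '[{"translation": [0.0, -0.0003, 0.001], "yaw": 0.0}, {"translation": [0.0, -0.0003, 0.001], "yaw": 0.0}, {"translation": [0.0, -0.0003, 0.001], "yaw": 0.0}]'

```text
t: 14.4
tool_pos: [0.5362, 0.2439, 0.0447]
orientation: [[0.972, -0.235, 0.001], [-0.235, -0.972, 0.0], [0.001, -0.0, -1.0]]
wrist_force: [0.8, -1.6, 7.2]
gripper_width: -0.0002
finger_force: 3.4
```

Nose meets the board about here; finer steps now, watching the force.

carry_out --steps '[{"translation": [0.0, -0.0002, 0.0008], "yaw": 0.0}, {"translation": [0.0, -0.0002, 0.0008], "yaw": 0.0}, {"translation": [0.0, -0.0002, 0.0008], "yaw": 0.0}]'

```text
t: 14.78
tool_pos: [0.5362, 0.2443, 0.0422]
orientation: [[0.972, -0.235, 0.001], [-0.235, -0.972, -0.0], [0.001, -0.0, -1.0]]
wrist_force: [0.4, -2.6, 7.2]
gripper_width: -0.0
finger_force: 3.3
```

carry_out --steps '[{"translation": [0.0, -0.0002, 0.0007], "yaw": 0.0}, {"translation": [0.0, -0.0002, 0.0007], "yaw": 0.0}]'

```text
t: 15.02
tool_pos: [0.5363, 0.2445, 0.0408]
orientation: [[0.972, -0.235, 0.001], [-0.235, -0.972, -0.0], [0.001, 0.0, -1.0]]
wrist_force: [-0.2, -4.0, 7.1]
gripper_width: 0.0003
finger_force: 3.2
```

carry_out --steps '[{"translation": [0.0, -0.0002, 0.0007], "yaw": 0.0}, {"translation": [0.0, -0.0002, 0.0007], "yaw": 0.0}]'

```text
t: 15.28
tool_pos: [0.5363, 0.2449, 0.0394]
orientation: [[0.972, -0.235, 0.001], [-0.235, -0.972, -0.0], [0.001, 0.0, -1.0]]
wrist_force: [-0.8, -5.0, 7.6]
gripper_width: 0.0001
finger_force: 3.2
```

carry_out --steps '[{"translation": [0.0, 0.0, 0.0007], "yaw": 0.0}, {"translation": [0.0, 0.0, 0.0007], "yaw": 0.0}]'

```text
t: 15.52
tool_pos: [0.5363, 0.245, 0.038]
orientation: [[0.972, -0.235, 0.001], [-0.235, -0.972, -0.0], [0.001, 0.0, -1.0]]
wrist_force: [0.3, -3.0, 6.6]
gripper_width: 0.0
finger_force: 3.3
```

carry_out --steps '[{"translation": [0.0, 0.0, 0.0007], "yaw": 0.0}, {"translation": [0.0, 0.0, 0.0007], "yaw": 0.0}]'

```text
t: 15.78
tool_pos: [0.5364, 0.245, 0.0366]
orientation: [[0.972, -0.235, 0.001], [-0.235, -0.972, -0.0], [0.001, -0.0, -1.0]]
wrist_force: [-0.0, -2.6, 7.2]
gripper_width: -0.0001
finger_force: 3.7
```

carry_out --steps '[{"translation": [0.0, 0.0, 0.0006], "yaw": 0.0}, {"translation": [0.0, 0.0, 0.0006], "yaw": 0.0}]'

```text
t: 16.02
tool_pos: [0.5364, 0.2451, 0.0357]
orientation: [[0.972, -0.235, 0.001], [-0.235, -0.972, 0.0], [0.001, -0.0, -1.0]]
wrist_force: [-1.5, -3.2, 15.6]
gripper_width: 0.0
finger_force: 7.3
```

Force is climbing (15.6 N), so the board is being pinched. One very small further step.

carry_out --steps '[{"translation": [0.0, 0.0, 0.0002], "yaw": 0.0}, {"translation": [0.0, 0.0, 0.0], "yaw": 0.0}]'

```text
t: 16.27
tool_pos: [0.5365, 0.2451, 0.0356]
orientation: [[0.972, -0.235, 0.001], [-0.235, -0.972, 0.0], [0.001, -0.0, -1.0]]
wrist_force: [-1.4, -3.6, 13.5]
gripper_width: 0.0006
finger_force: 6.9
```

carry_out --steps '[{"translation": [0.0, 0.0, 0.0004], "yaw": 0.0}, {"translation": [0.0, 0.0, 0.0], "yaw": 0.0}, {"translation": [0.0, 0.0, 0.0], "yaw": 0.0}]'

```text
t: 16.65
tool_pos: [0.5365, 0.2451, 0.0354]
orientation: [[0.972, -0.235, 0.001], [-0.235, -0.972, 0.0], [0.001, -0.0, -1.0]]
wrist_force: [-2.0, -3.3, 16.8]
gripper_width: -0.0003
finger_force: 8.0
```

carry_out --steps '[{"translation": [0.0, 0.0, -0.002], "yaw": 0.0}, {"translation": [0.0, 0.0, -0.004], "yaw": 0.0}, {"translation": [0.0, 0.0, -0.03], "yaw": 0.0}, {"translation": [0.0, 0.0, -0.05], "yaw": 0.0}, {"translation": [0.0, 0.0, -0.05], "yaw": 0.0}, {"translation": [0.0, 0.0, 0.0], "yaw": 0.0}, {"translation": [0.0, 0.0, 0.0], "yaw": 0.0}]'

```text
t: 17.52
tool_pos: [0.5357, 0.2451, 0.1702]
orientation: [[0.972, -0.235, -0.0], [-0.235, -0.972, -0.0], [-0.0, 0.0, -1.0]]
wrist_force: [1.0, -0.0, -1.8]
gripper_width: 0.0001
finger_force: 0.0
```

```bash
python3 - <<'E' 2>&1 | grep -v -i warn
from h import *
status()
f=grab_frame("side");save(f,"pics/s3.png");W=cloud(f)
print("tab",*rect(W,(.538,.245),.04,.02,.06))
cv2.imwrite("pics/s3c.png",cv2.resize(f["pixels"][130:260,190:360,::-1],(680,520)))
W=cloud(grab_frame("top"));b=np.array([[.43,-.0],[.46,.06],[.48,.08]])
for q in b:
    m=np.hypot(W[...,0]-q[0],W[...,1]-q[1])<.015;print(q,np.nanmedian(W[m][:,2]).round(4))
print("jar",*rect(W,(.412,.235),.06,.08,.1)[1:2],"cup",*rect(W,(.64,.14),.06,.06,.085)[1:2])
E
```

```text
rect [482.  37.] [199. 160.] board ang 76.05 front in clamp -1.8 0.3 grip in clamp 113.6 -0.7 yang -103.62 pos [535.4 245. ] 0.1696 F [-0.2  0.2 -0.5] w -0.0003 t 17.575
tab 256 [0.5323 0.2428] [[504. 213.]
 [546. 203.]
 [561. 266.]
 [518. 276.]] [64. 44.] 77.0 0.0342
[ 0.43 -0.  ] 0.0398
[0.46 0.06] 0.0418
[0.48 0.08] 0.0437
jar [0.4134 0.2352] cup [0.6385 0.1652]
```

View pics/s3c.png

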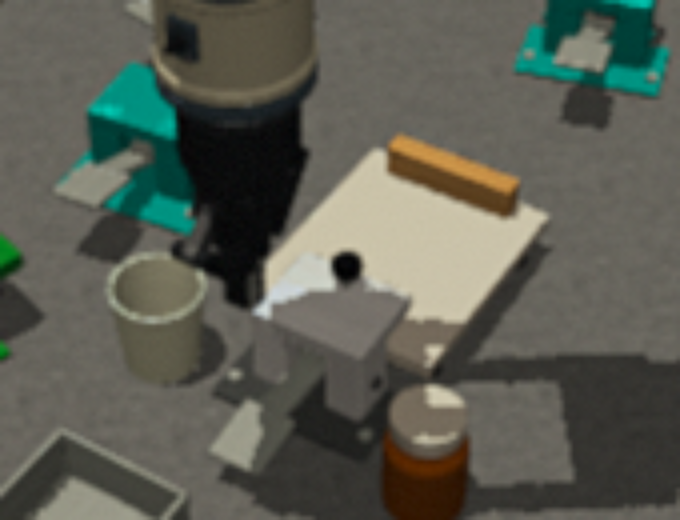

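The crop shows the tab at (240,435) staying down after release and the board tilted up into the jaw, with its front edge about 2 mm from the stop. The jar and cup have not moved, and the arm is clear.

```bash
python3 -c "
from h import *
print(sign_off())"
```

```text
the job is handed in; nothing more can be done
None
```

The board is clamped and the job is handed in. The board butted square against the stop (push peaked at about 37 N), then was pinched by pressing the tail tab to about 17 N. It held after release, with its front edge about 2 mm from the stop; I did not measure the pinch force after letting go, and the hand-in returned no verdict.

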